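# Bent bracket from bending form to drill jig

## Robot

A 6-joint arm with a two-finger parallel gripper is mounted at the origin on the work surface. World frame = base frame: x ahead of the robot, y to its left, z up, the work surface at z = 0. Lengths are in m, angles in degrees, forces in N, time in s.
With the tool pointing down it reaches from about 0.4 to 0.825 m from the base axis. Payload 7 kg.
Tool frame: the origin (TCP) lies midway between the tips of the shut fingers; the grasp point (between the pads) lies r.grip_depth behind it (r.grip_depth is the distance from the TCP to the grasp point, in m); z points along the fingers, y is the line along which they close (so a half turn about z gives the same grasp; the last joint's range is limited). The gripper opens to 88 mm and grips with 3 to 60 N. Pads are 19 mm wide; open, the fingers measure 130 mm over their backs; the gripper's body (78 mm by 193 mm) begins 47 mm behind the grasp point.
Start: joints at [81.939, 20.546, 0.682, 0, -70.136, -16.507], TCP at [0.281, 0.614, 0.227] pointing down, gripper open.
Joint ranges: [-176.03, 176.03], [-82.01, 121.73], [-58.28, 71.71], [-173.87, 95.51], [-174.79, -0.11], [-173.66, 173.66]. Speed limits (degrees/s): [136.94, 136.94, 172.46, 180, 180, 180].

## Interface

Orientations are given as [roll, pitch, yaw] about the fixed x, y, z axes, in that order (R = Rz(yaw) Ry(pitch) Rx(roll)).
In Python, from plant import r gives the robot as it stands.
- The arm moves only by the tool inch_along, called by a JSON object that holds its "method" and its "body". Schema: {"type":"object","properties":{"rows":{"type":"string"},"aperture":{"type":"number"},"grip_force":{"type":"number"},"only":{"type":"string"},"quiet":{"type":"boolean"},"lines":{"type":"string"}},"required":["rows"],"additionalProperties":false}. rows is a string of 1 to 12 rows, one to a line, with the numbers parted by commas; each row has 6 numbers: dx, dy, dz in m, then a rotation vector rx, ry, rz in degrees; each row is the pose to reach, as a shift and turn from the pose commanded when the call began, along the tool's axes at that moment; what a row does not reach only later rows make up. A row lasts 1/12 s, in which the tool goes at most 0.0417 m and 7.16 degrees, less where a joint would pass 70% of its speed; a pose out of reach is approached as far as the arm can. aperture is the finger opening in m, set as the call begins (left out keeps the last). The fingers move at their own pace and stop on an object; grip_force is the grip in N (left out, the last holds). Time passes only in rows, so rows that do not move let the fingers close. The tool returns the time, the measured TCP pose, the force, the opening and the grip force at its end. only (a regular expression) keeps the lines of the reply that match it, lines (a string "A,B") keeps lines A to B, and quiet returns only ok. Input that does not fit is refused with a message, and nothing moves.
- r.get_state(): the state, without advancing time (a new reading comes with each control period).
- r.capture(name): name is "scene" or "side" or "wrist"; returns a dict with "frame" (420x560x3 uint8, red, green, blue), "z_map" (420x560 float32, m along the optical axis (not along the pixel's ray), 0 where there is no reading), "fx", "fy", "cx", "cy" (pixels), "D" ([k1, k2, p1, p2, k3] as OpenCV has them; the pictures are not rectified), "cam_to_world" (4x4, takes a point from camera to world coordinates). Camera axes: x right, y down, z forward; pixel columns grow to the right and rows downward; lengths in m; the calibration is good to about 2 mm. A picture is of the moment at which its call begins.
- r.close_job(): hands the job in; it is judged then, once.
The state is a dict: "time_s": time; "joints": joint angles; "qd": joint speeds; "joint_torque": joint torques, N m; "tcp_pos": TCP position; "eef_rot": TCP orientation; "contact_force": force on the tool from outside, world axes, zero at the start; "moment": the same for the moment, N m; "gripper_width": finger opening in m; "gripper_force": force on a finger pad.
Only numpy, scipy, OpenCV 4.12 (cv2) and the standard library are available. Lean on these libraries where they do the work, as an engineer would, in place of code of your own. Each camera call takes 0.05 s, during which the arm holds its last target. There are 200 camera calls.

## Task

Lift the bent wooden bracket straight up out of its bending form and lay it down on the cork mat on the same edge, letting go of it. Then take it again near its bend and slide its long leg into the slot of the drill jig, right up against the stop at the back; leave it lying there, flat on the jig's board, and leave the other things on the bench alone.

Things in the scene. Friction and masses are not known exactly. Their poses are not given: they have to be found in the camera images.
- bracket: L-shaped bracket of pale laminated wood, 40-100 g, lying on edge in the form; 14 mm thick, 30 high; long leg 150 mm, short leg 60 mm (outside), bend of inner radius 8. Origin: on its underside, middle of the long leg. x runs along the long leg to its free tip (x 75 mm; leg covers y -7 to 7). The short leg is at the other end, x -75 to -61, reaching y = +53. z up, 0 to 30 mm.
- bracket_tip (a point): Free end of the bracket's long leg, at mid-height and mid-thickness (bracket x 75, y 0, z 15 mm).
- bracket_mid (a point): Middle of the bracket's long leg, at mid-height (bracket x 0, y 0, z 15 mm).
- form: Bending form, fixed: brown wood blocks on a board, top 42 mm above the bench, x -97 to 97, y -50 to 76 mm. Open L-shaped cavity 18 mm wide, floor at z = 10 mm: the bracket lies in it with 2 mm play and its top 2 mm below the form's top. Origin at bench height under the middle of the cavity's long arm; axes as the bracket's: x to the tip end, short arm to +y.
- form_slot (a point): Middle of the form's finger slot (form x 35, y 0, z 25 mm), axes as the form's. The slot is 40 mm wide (form x 15 to 55), runs right across the form in y and down to its board (z = 10 mm): room for a finger on either side of the long leg. Elsewhere the blocks close the bracket in.
- mat: Cork mat fixed to the bench, 170 x 140 x 4 mm. Origin at the centre of its underside, x along its length, z up.
- jig: Drill jig, fixed: plywood board (top z = 8 mm; x -85 to 105, y -55 to 60) with a straight slot 19 mm wide between aluminium walls (outer faces y = -33 and 33), roofed by two steel plates. Origin at bench height under the slot's mouth; x points into the slot, z up. The bracket is home with its axes as the jig's and its origin at jig x 13, y 0, z 8 mm, the bend outside, on the board.
- jig_mouth (a point): Middle of the slot's mouth, 15 mm above the jig's board (jig x 0, y 0, z 23 mm), axes as the jig's. Flared cheeks lead into it from jig x = -16 mm, where they are about 35 mm apart inside and 42 mm outside; walls and cheeks are 44 mm above the bench.
- jig_stop (a point): Middle of the stop's face at the end of the slot, 15 mm above the jig's board (jig x 88, y 0, z 23 mm), axes as the jig's. The two plates roof the slot over jig x 4 to 36 and 56 to 88 mm, 36 mm above the board; plate tops 52 mm and drill bushes 56 mm above the bench.
- glue: White bottle of wood glue, 62 mm diameter, 190 mm high, standing close to the work; bystander, to be left alone. Origin at the centre of its underside.
- tape: Roll of grey tape lying flat, 100 mm diameter, 48 mm high; bystander. Origin at the centre of its underside.
- tin: Metal tin, 80 mm diameter, 100 mm high; bystander. Origin at the centre of its underside.

How it is judged (in metres and radians):
On the way, in this order (a step that is already met when the one before it is completed fails the run):
1. the bracket has been lifted clear of the form (z of bracket_mid in the frame of form above 0.062 m), for 0.1 s.
2. the bracket lies on its edge on the cork mat, released and at rest (x of bracket_mid in the frame of mat between -0.085 and 0.085 m and y of bracket_mid in the frame of mat between -0.07 and 0.07 m and z of bracket_mid in the frame of mat between 0.014 and 0.023 m and angle between the z axis of bracket and the z axis of mat, either way round below 0.08 rad and linear speed of bracket below 0.02 m/s and contact force between bracket and the fingers below 0.1 N), for 0.2 s.
At the end, for the whole second after the job is handed in: The bracket is at rest with its long leg in the jig's slot: tip within 5 mm of the stop, lying flat on the jig's board (within 3 mm in height and 0.06 rad) and in line with the slot (6 mm at the tip, 0.1 rad) (x of bracket_tip in the frame of jig_stop above -0.005 m and y of bracket_tip in the frame of jig_stop between -0.006 and 0.006 m and z of bracket_tip in the frame of jig_stop between -0.003 and 0.003 m and angle between the x axis of bracket and the x axis of jig, either way round below 0.1 rad and angle between the z axis of bracket and the z axis of jig, either way round below 0.06 rad and linear speed of bracket below 0.01 m/s); the robot touches nothing.
It fails at once if a bystander (glue, tape or tin) is moved by more than 25 mm (distance of any of glue, tape, tin from where it was at the start of the episode above 0.025 m).
It also fails if it takes over 69 s, if anything falls off the work surface, if the arm or the gripper's body presses on something with over 40 N, if the wrist force passes 120 N, or if a joint passes its speed limit or range.

## Working session

There is one attempt and no reset: what is moved stays moved. The work goes in short steps, Python scripts to look and compute and a tool call to move; the robot and the scene stay as the last step left them, time stands still between calls to the robot, and variables do not carry over. Pictures are saved under pics/ and viewed, at most 10 in all, crops included, and the job is handed in when it is done.

```bash
ls; mkdir -p pics
```

Create h.py:
```python
import numpy as np, cv2, json
from plant import r
from scipy.spatial.transform import Rotation as R
def snap(n,f):
    c=r.capture(n); cv2.imwrite('pics/'+f+'.png',c['frame'][:,:,::-1])
    np.savez('pics/'+f+'.npz',z=c['z_map'],T=c['cam_to_world'],D=np.array(c['D']),K=np.array([[c['fx'],0,c['cx']],[0,c['fy'],c['cy']],[0,0,1]]),f=c['frame']); return c
def ray(f,px):
    d=np.load('pics/'+f+'.npz'); u=cv2.undistortPoints(np.array(px,float).reshape(-1,1,2),d['K'],d['D']).reshape(-1,2)
    T=d['T']; return T[:3,3], np.c_[u,np.ones(len(u))]@T[:3,:3].T
def at_h(f,px,h):
    o,d=ray(f,px); return o+d*((h-o[2])/d[:,2])[:,None]
def depth(f,px):
    z=np.load('pics/'+f+'.npz')['z']; o,d=ray(f,px); return np.array([o+d[i]*z[int(round(p[1])),int(round(p[0]))] for i,p in enumerate(px)])
def tri(views):
    A=np.zeros((3,3));b=np.zeros(3)
    for f,p in views:
        o,d=ray(f,[p]); d=d[0]/np.linalg.norm(d[0]); M=np.eye(3)-np.outer(d,d); A+=M;b+=M@o
    return np.linalg.solve(A,b)
def cloud(f):
    z=np.load('pics/'+f+'.npz')['z']; v,u=np.mgrid[:z.shape[0],:z.shape[1]]
    o,d=ray(f,np.c_[u.ravel(),v.ravel()]); return (o+d*z.ravel()[:,None]).reshape(*z.shape,3)
def Tm():
    s=r.get_state(); return np.array(s['tcp_pos']), s
```

Run:
```python
from h import *
for n in ('scene','side','wrist'): c=snap(n,n+'0'); print(n,c['cam_to_world'].round(3).tolist(),c['fx'])
print(r.get_state(), r.grip_depth)
```

```text
pics
plant.py
scene [[-0.688, 0.635, -0.353, 0.986], [0.726, 0.595, -0.344, 0.294], [-0.009, -0.493, -0.87, 0.801], [0.0, 0.0, 0.0, 1.0]] 392.92549412526597
side [[0.772, -0.476, 0.421, 0.309], [-0.635, -0.588, 0.501, -0.437], [0.01, -0.654, -0.756, 0.712], [0.0, 0.0, 0.0, 1.0]] 380.54902877853965
wrist [[-0.415, -0.872, -0.26, 0.351], [-0.91, 0.398, 0.119, 0.581], [-0.0, 0.286, -0.958, 0.384], [0.0, 0.0, 0.0, 1.0]] 306.2872422685961
{'time_s': 0.15, 'joints': array([ 8.19393103e+01,  2.05825070e+01,  6.45822037e-01, -1.70322223e-02,
       -7.01344669e+01, -1.65058473e+01]), 'qd': array([ 0.07452416, -0.11427307,  0.21990806,  0.04390415, -0.03530873,
       -0.05530075]), 'joint_torque': array([-1.01490332e-03, -5.83275604e+01,  2.93290901e+01,  7.00118870e+00,
        8.74483609e-03, -1.04776962e-04]), 'tcp_pos': array([0.28049924, 0.61355324, 0.22582469]), 'eef_rot': array([ 1.79927230e+02, -4.86376472e-03, -2.45723317e+01]), 'contact_force': array([ 0.0801663 ,  0.29382689, -0.0058905 ]), 'moment': array([0.01789726, 0.03523792, 0.02720381]), 'gripper_force': 0.0, 'gripper_width': 0.08770976208657946} 0.0188
```

View pics/scene0.png

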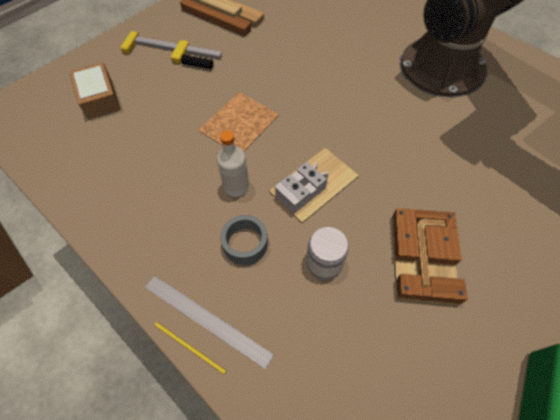

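View pics/side0.png

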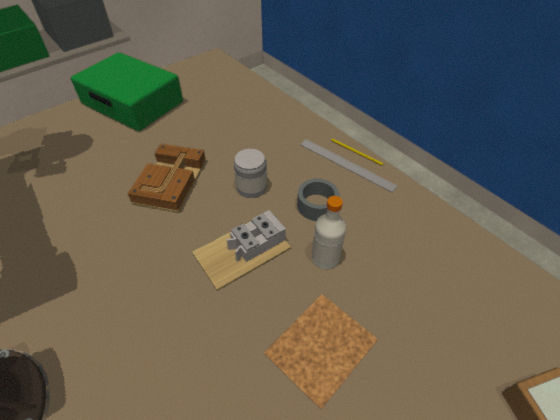

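The scene view shows the form at (430,255), jig (315,185), mat (240,122), glue (233,170), tape (244,240) and tin (327,253). The side view shows the form at (168,178), jig (243,245), mat (322,347) and glue (328,240). Next I'll enlarge the form and the jig.

Run:
```python
from h import *
a=cv2.imread('pics/scene0.png');b=cv2.imread('pics/side0.png')
def cr(im,x,y,w,h,s): return cv2.resize(im[y:y+h,x:x+w],None,fx=s,fy=s,interpolation=cv2.INTER_CUBIC)
# form: scene 380..480,200..310 ; side 120..220,135..220
o=np.zeros((600,800,3),np.uint8)
c=cr(a,385,203,90,100,4.4);o[:c.shape[0],:c.shape[1]]=c
c=cr(b,122,140,90,75,4.4);o[:c.shape[0],400:400+c.shape[1]]=c
cv2.imwrite('pics/form.png',o)
o=np.zeros((600,800,3),np.uint8)
c=cr(a,265,145,98,78,4);o[:c.shape[0],:c.shape[1]]=c
c=cr(b,190,207,100,80,4);o[:c.shape[0],400:400+c.shape[1]]=c
c=cr(a,195,88,90,65,4);o[320:320+c.shape[0],:c.shape[1]]=c
c=cr(b,262,292,120,112,2.4);o[325:325+c.shape[0],400:400+c.shape[1]]=c
cv2.imwrite('pics/jig.png',o)
```

```text
(no output)
```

View pics/form.png

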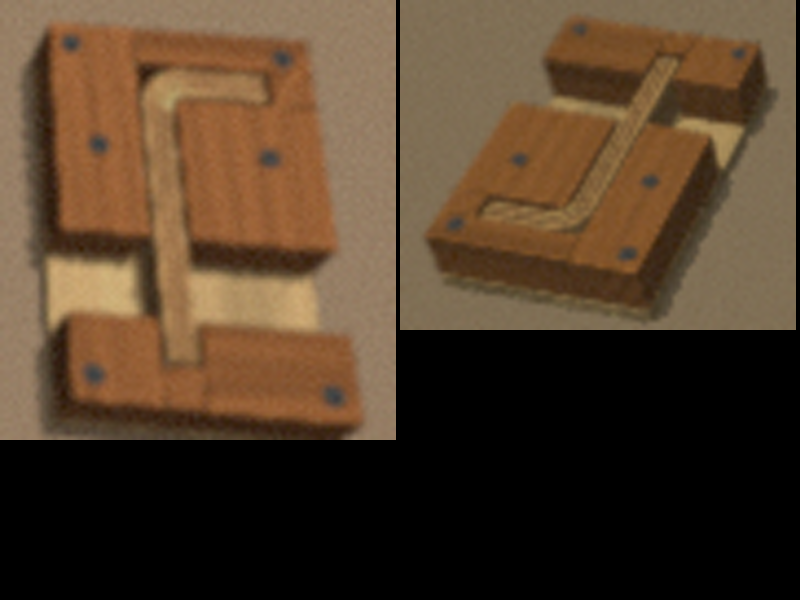

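View pics/jig.png

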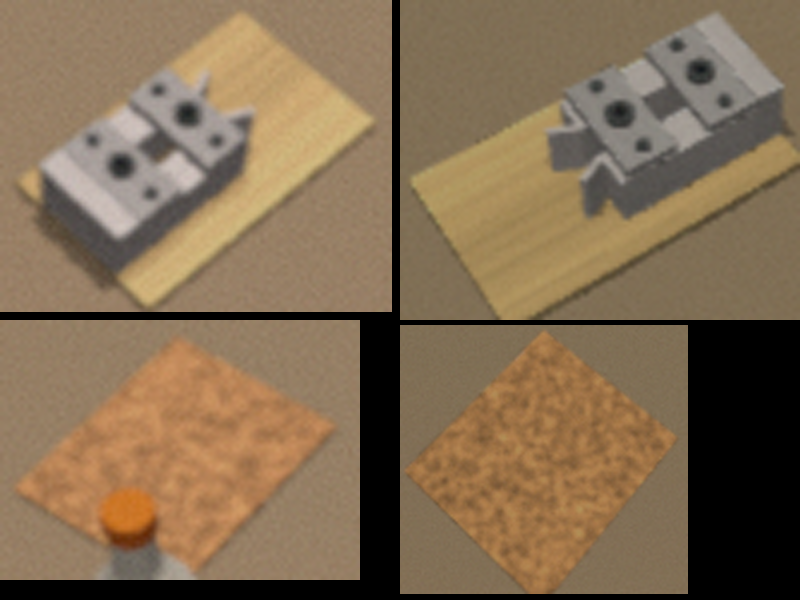

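The form crop shows the bracket as described, with the bend at upper left in the scene view. The tip is at crop (182,362) in the scene and (668,58) in the side view, and six block screws are visible in both. The jig crop shows the mouth facing upper right in the scene view, with the bushes at (188,114) and (121,166). All four mat corners are visible. I'll triangulate these and fit the poses.

Run:
```python
from h import *
S=lambda p,o,s,off=(0,0):[((x-off[0])/s+o[0]-.5+.5/s,(y-off[1])/s+o[1]-.5+.5/s) for x,y in p]
def fit(model,P):
    m=np.array(model,float)[:,:2]/1000; q=P[:,:2]; mc=m.mean(0);qc=q.mean(0)
    U,s,V=np.linalg.svd((m-mc).T@(q-qc)); Rr=(V.T@np.diag([1,np.linalg.det(V.T@U.T)])@U.T)
    t=qc-Rr@mc; return np.degrees(np.arctan2(Rr[1,0],Rr[0,0])),t,np.linalg.norm(m@Rr.T+t-q,axis=1)
both=lambda a,b:np.array([tri([('scene0',x),('side0',y)]) for x,y in zip(a,b)])
fs=[(50,25),(308,42),(75,403)];fd=[(637,272),(430,235),(765,45)]
sc=[(70,43),(98,144),(282,60),(270,158),(94,374),(334,397)];sd=[(627,254),(650,181),(455,223),(519,159),(739,54),(580,30)]
F=lambda p:S(p,(385,203),4.4);G=lambda p:S(p,(122,140),4.4,(400,0))
P=both(F(fs+sc),G(fd+sd)); print('form pts',P.round(4).tolist())
print(fit([(-97,-50),(-97,76),(97,-50)],P[:3]))
t=both(F([(182,362)]),G([(668,58)])); print('tip top',t.round(4))
# depth check
print('depth scene',depth('scene0',F([(182,345),(170,200),(220,85),(100,200)])).round(4).tolist())
print('depth side',depth('side0',G([(655,85),(600,175),(520,213)])).round(4).tolist())
J=lambda p:S(p,(265,145),4);K=lambda p:S(p,(190,207),4,(400,0))
a=at_h('scene0',J([(373,120),(240,12),(150,307),(18,182)]),.008);b=at_h('side0',K([(412,182),(505,322)]),.008)
print('board',a.round(4).tolist(),b.round(4).tolist())
print(fit([(-85,60),(-85,-55),(105,60),(105,-55)],a),fit([(-85,60),(-85,-55)],b))
B=both(J([(188,114),(121,166),(158,90),(216,141),(93,140),(150,194)]),K([(619,114),(700,72),(643,146),(597,86),(724,101),(676,45)])); print('bush',B.round(4).tolist())
print(fit([(20,0),(72,0)],B[:2]))
M=both(S([(178,338),(333,428),(195,570),(17,488)],(195,88),4,(0,320)),S([(545,595),(407,470),(545,332),(677,438)],(262,292),2.4,(400,325)));print('mat',M.round(4).tolist(),M.mean(0))
for n,(u,v) in dict(glue=(233,170),tape=(244,240),tin=(327,240)).items(): print(n,depth('scene0',[(u,v)]).round(3))
```

```text
form pts [[0.5038, 0.1856, 0.0409], [0.4275, 0.2827, 0.0417], [0.657, 0.3045, 0.0402], [0.506, 0.1991, 0.0421], [0.5434, 0.2406, 0.0426], [0.4432, 0.2799, 0.0421], [0.4938, 0.3039, 0.0425], [0.6399, 0.3039, 0.0422], [0.5756, 0.3862, 0.0415]]
(np.float64(38.19471849568327), array([0.54988784, 0.28386226]), array([1.21228778e-03, 1.23729448e-03, 6.89965186e-05]))
tip top [[0.6061 0.3298 0.0396]]
depth scene [[0.6008, 0.3251, 0.0419], [0.5431, 0.2819, 0.0403], [0.4744, 0.2655, 0.0402], [0.5656, 0.258, 0.0402]]
depth side [[0.5868, 0.3117, 0.0412], [0.5241, 0.2631, 0.0419], [0.4759, 0.2682, 0.0383]]
board [[0.4679, 0.06, 0.008], [0.4598, -0.0518, 0.008], [0.6554, 0.0465, 0.008], [0.6467, -0.0663, 0.008]] [[0.4682, 0.0566, 0.008], [0.4602, -0.05, 0.008]]
(np.float64(-4.280049651938991), array([ 0.54728653, -0.00461153]), array([0.00174706, 0.00191873, 0.00132956, 0.00158354])) (np.float64(-4.2684314949715905), array([ 0.54879756, -0.00550729]), array([0.00407683, 0.00407683]))
bush [[0.5672, -0.0067, 0.0537], [0.6192, -0.0111, 0.0532], [0.5653, -0.0311, 0.052], [0.5696, 0.0169, 0.0528], [0.6171, -0.0349, 0.0528], [0.6212, 0.013, 0.0524]]
(np.float64(-4.8590504686655525), array([ 0.54735768, -0.00504073]), array([0.00011723, 0.00011723]))
mat [[0.4748, -0.3523, 0.0067], [0.4565, -0.2187, 0.0015], [0.6126, -0.1989, 0.0125], [0.6375, -0.3348, 0.0028]] [ 0.54532784 -0.27619971  0.00586298]
glue [[ 0.707 -0.111  0.111]]
tape [[ 0.776 -0.019  0.001]]
tin [[0.691 0.138 0.1  ]]
```

Add to h.py:
```python
def go(p,psi):
    s=r.get_state(); R0=R.from_euler('xyz',s['eef_rot'],degrees=True); R1=R.from_euler('xyz',[180,0,psi],degrees=True)
    print('t',round(s['time_s'],2),'shift',R0.inv().apply(np.array(p)-s['tcp_pos']).round(4),'rot',(R0.inv()*R1).as_rotvec(degrees=True).round(2),'now',s['tcp_pos'].round(4),s['eef_rot'].round(2))
FORM=(np.array([.5499,.2839]),38.4); JIG=(np.array([.5475,-.0050]),-4.6)
def fp(F,x,y=0): a=np.radians(F[1]); return F[0]+np.array([[np.cos(a),-np.sin(a)],[np.sin(a),np.cos(a)]])@[x,y]
```

Run:
```python
from h import *
p=fp(FORM,.035); print(p); go([*p,.2],38.4)
```

```text
[0.57732927 0.30564017]
t 0.15 shift [0.398  0.1566 0.0261] rot [ 7.000e-02  4.000e-02 -6.297e+01] now [0.2805 0.6136 0.2258] [179.93  -0.   -24.57]
```

{"method": "inch_along", "body": {"rows": "0.398,0.1566,0.0261,0,0,-62.97\n0.398,0.1566,0.0261,0,0,-62.97\n0.398,0.1566,0.0261,0,0,-62.97\n0.398,0.1566,0.0261,0,0,-62.97\n0.398,0.1566,0.0261,0,0,-62.97\n0.398,0.1566,0.0261,0,0,-62.97\n0.398,0.1566,0.0261,0,0,-62.97\n0.398,0.1566,0.0261,0,0,-62.97\n0.398,0.1566,0.0261,0,0,-62.97\n0.398,0.1566,0.0261,0,0,-62.97\n0.398,0.1566,0.0261,0,0,-62.97\n0.398,0.1566,0.0261,0,0,-62.97"}}

```text
time_s: 1.15
tcp_pos: [0.5797, 0.3022, 0.1993]
eef_rot: [180.0, 0.1, 38.2]
contact_force: [0.4, 1.7, -0.3]
gripper_width: 0.0878
gripper_force: 0.0
```

{"method": "inch_along", "body": {"rows": "0,0,0,0,0,0\n0,0,0,0,0,0\n0,0,0,0,0,0\n0,0,0,0,0,0"}}

```text
time_s: 1.48
tcp_pos: [0.5769, 0.3069, 0.2006]
eef_rot: [-180.0, -0.0, 38.5]
contact_force: [-0.6, -0.3, 0.1]
gripper_width: 0.0878
gripper_force: 0.0
```

Run:
```python
from h import *
snap('wrist','w1'); go([*fp(FORM,.035),.2],38.4)
```

```text
t 1.53 shift [-0.0005  0.0013  0.0006] rot [-0.01 -0.02  0.09] now [0.5769 0.3069 0.2006] [-1.7999e+02 -2.0000e-02  3.8490e+01]
```

View pics/w1.png

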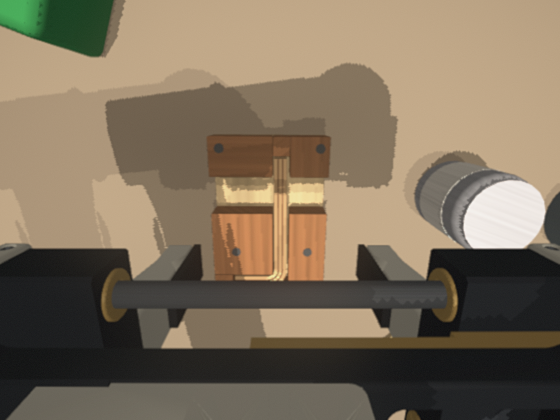

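The wrist view shows the long leg running vertically at column ~281, with the tip at (281,155) and the finger slot at rows 178–207. The leg sits between the fingers.

Run:
```python
from h import *
P=at_h('w1',[(281,157),(281.5,192),(281,260),(218,148),(320,149)],.040); print(P.round(4))
a=np.radians(38.4);q=(P[:,:2]-FORM[0])@np.array([[np.cos(a),-np.sin(a)],[np.sin(a),np.cos(a)]]);print('in form frame',q.round(4))
f=np.load('pics/w1.npz')['f']
for v in (165,185,190,198): print(v,f[v,262:302].sum(1).tolist())
```

```text
[[0.6083 0.3291 0.04  ]
 [0.5796 0.3055 0.04  ]
 [0.517  0.2562 0.04  ]
 [0.5752 0.3854 0.04  ]
 [0.6396 0.3029 0.04  ]]
in form frame [[ 0.0738 -0.0008]
 [ 0.0367 -0.0015]
 [-0.043  -0.0013]
 [ 0.0829  0.0638]
 [ 0.0821 -0.0408]]
165 [242, 242, 238, 238, 234, 241, 238, 237, 247, 253, 241, 273, 342, 366, 355, 299, 286, 342, 366, 334, 283, 320, 363, 368, 351, 352, 337, 257, 215, 235, 247, 248, 250, 243, 241, 245, 239, 244, 246, 247]
185 [384, 394, 400, 382, 363, 429, 526, 565, 570, 566, 539, 465, 367, 313, 303, 259, 252, 292, 312, 296, 269, 295, 320, 316, 321, 356, 427, 532, 580, 570, 570, 586, 592, 588, 583, 584, 591, 588, 590, 583]
190 [574, 547, 559, 590, 600, 611, 613, 607, 581, 561, 552, 481, 369, 314, 295, 261, 248, 291, 312, 293, 266, 287, 316, 317, 323, 349, 396, 491, 566, 588, 584, 584, 583, 582, 577, 580, 585, 589, 587, 579]
198 [610, 609, 607, 610, 609, 611, 610, 606, 583, 560, 545, 507, 513, 542, 530, 441, 423, 509, 541, 506, 453, 500, 553, 552, 479, 428, 470, 575, 630, 631, 629, 634, 632, 632, 629, 632, 634, 636, 634, 631]
```

{"method": "inch_along", "body": {"rows": "0,0.002,0.04,0,0,0\n0,0.002,0.08,0,0,0\n0,0.002,0.12,0,0,0\n0,0.002,0.15,0,0,0\n0,0.002,0.17,0,0,0\n0,0.002,0.18,0,0,0\n0,0.002,0.186,0,0,0\n0,0.002,0.186,0,0,0\n0,0.002,0.186,0,0,0"}}

```text
time_s: 2.28
tcp_pos: [0.5794, 0.3053, 0.0157]
eef_rot: [180.0, -0.1, 38.4]
contact_force: [0.9, 0.6, 0.5]
gripper_width: 0.0877
gripper_force: 0.0
```

{"method": "inch_along", "body": {"rows": "0,0,0,0,0,0\n0,0,0,0,0,0\n0,0,0,0,0,0\n0,0,0,0,0,0\n0,0,0,0,0,0\n0,0,0,0,0,0\n0,0,0,0,0,0\n0,0,0,0,0,0", "aperture": 0, "grip_force": 20}}

```text
time_s: 2.95
tcp_pos: [0.5787, 0.3044, 0.0145]
eef_rot: [-180.0, 0.0, 38.4]
contact_force: [1.1, 0.5, 0.2]
gripper_width: 0.04
gripper_force: 0.0
```

{"method": "inch_along", "body": {"rows": "0,0,0,0,0,0\n0,0,0,0,0,0\n0,0,0,0,0,0\n0,0,0,0,0,0\n0,0,0,0,0,0\n0,0,0,0,0,0\n0,0,0,0,0,0\n0,0,0,0,0,0"}}

```text
time_s: 3.62
tcp_pos: [0.5787, 0.3044, 0.0144]
eef_rot: [-180.0, 0.0, 38.4]
contact_force: [-0.0, 0.3, -0.1]
gripper_width: 0.0138
gripper_force: 20.0
```

{"method": "inch_along", "body": {"rows": "0,0,-0.006,0,0,0\n0,0,-0.018,0,0,0\n0,0,-0.03,0,0,0\n0,0,-0.05,0,0,0\n0,0,-0.075,0,0,0\n0,0,-0.1,0,0,0\n0,0,-0.125,0,0,0\n0,0,-0.136,0,0,0\n0,0,-0.136,0,0,0\n0,0,-0.136,0,0,0"}}

```text
time_s: 4.45
tcp_pos: [0.5788, 0.3046, 0.1517]
eef_rot: [-180.0, -0.1, 38.4]
contact_force: [-0.1, -0.1, -1.7]
gripper_width: 0.0136
gripper_force: 20.0
```

Run:
```python
from h import *
go([.57,-.279,.15],-4.6)
```

```text
t 4.45 shift [-0.3694  0.4519  0.0007] rot [-0.08 -0.11 42.99] now [0.5788 0.3046 0.1517] [-1.7997e+02 -1.2000e-01  3.8390e+01]
```

{"method": "inch_along", "body": {"rows": "-0.015,0.018,0,0,0,3\n-0.035,0.042,0,0,0,7\n-0.055,0.067,0,0,0,11\n-0.075,0.092,0,0,0,15\n-0.095,0.116,0,0,0,19\n-0.115,0.14,0,0,0,23\n-0.135,0.165,0,0,0,27\n-0.155,0.19,0,0,0,31\n-0.175,0.214,0,0,0,35\n-0.195,0.238,0,0,0,39\n-0.215,0.263,0,0,0,43\n-0.235,0.288,0,0,0,43"}}

```text
time_s: 5.45
tcp_pos: [0.5722, -0.0688, 0.1491]
eef_rot: [180.0, 0.1, -4.9]
contact_force: [0.5, -0.2, -0.6]
gripper_width: 0.0136
gripper_force: 20.0
```

Run:
```python
from h import *
go([.57,-.279,.15],-4.6)
```

```text
t 5.45 shift [ 0.0156  0.2096 -0.0008] rot [ 0.02  0.14 -0.25] now [ 0.5722 -0.0688  0.1491] [ 1.7998e+02  1.4000e-01 -4.8500e+00]
```

{"method": "inch_along", "body": {"rows": "0.002,0.03,0,0,0,0\n0.004,0.06,0,0,0,0\n0.006,0.09,0,0,0,0\n0.008,0.12,0,0,0,0\n0.01,0.15,0,0,0,0\n0.011,0.18,0,0,0,0\n0.0135,0.2,0,0,0,0\n0.0135,0.2116,0,0,0,0\n0.0135,0.2116,0,0,0,0\n0.0135,0.2116,0,0,0,0\n0.0135,0.2116,0,0,0,0\n0.0135,0.2116,0,0,0,0"}}

```text
time_s: 6.45
tcp_pos: [0.57, -0.2782, 0.1502]
eef_rot: [-180.0, 0.0, -4.5]
contact_force: [-0.3, -0.5, -1.0]
gripper_width: 0.014
gripper_force: 20.0
```

Run:
```python
from h import *
go([.57,-.279,.0095],-4.6); snap('side','side1'); snap('scene','scene1'); snap('wrist','w2')
```

```text
t 6.45 shift [0.0002 0.0008 0.1407] rot [-0.01  0.02  0.06] now [ 0.57   -0.2782  0.1502] [-1.7999e+02  2.0000e-02 -4.5400e+00]
```

View pics/side1.png

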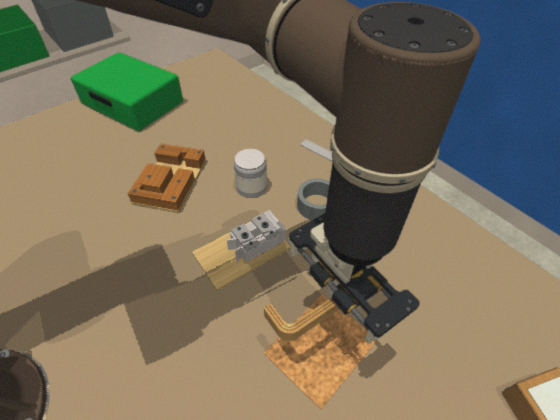

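The side view shows the bracket held level over the mat, with the bend at (285,325) and the tip end hidden behind the gripper. The form is empty. I'll lower it next.

{"method": "inch_along", "body": {"rows": "0,0,0.03,0,0,0\n0,0,0.06,0,0,0\n0,0,0.09,0,0,0\n0,0,0.11,0,0,0\n0,0,0.125,0,0,0\n0,0,0.132,0,0,0\n0,0,0.136,0,0,0\n0,0,0.139,0,0,0\n0,0,0.141,0,0,0\n0,0,0.141,0,0,0\n0,0,0.141,0,0,0"}}

```text
time_s: 7.52
tcp_pos: [0.5705, -0.2794, 0.0104]
eef_rot: [180.0, -0.1, -4.6]
contact_force: [-0.1, 0.3, -0.3]
gripper_width: 0.0136
gripper_force: 20.0
```

{"method": "inch_along", "body": {"rows": "0,0,0.001,0,0,0\n0,0,0.001,0,0,0\n0,0,0.0015,0,0,0\n0,0,0.0015,0,0,0"}}

```text
time_s: 7.85
tcp_pos: [0.5704, -0.2794, 0.0085]
eef_rot: [180.0, -0.1, -4.6]
contact_force: [0.3, 0.5, 0.9]
gripper_width: 0.0137
gripper_force: 20.0
```

{"method": "inch_along", "body": {"rows": "0,0,0,0,0,0\n0,0,0,0,0,0\n0,0,0,0,0,0\n0,0,0,0,0,0\n0,0,0,0,0,0\n0,0,0,0,0,0\n0,0,0,0,0,0\n0,0,0,0,0,0\n0,0,0,0,0,0\n0,0,0,0,0,0", "aperture": 0.08}}

```text
time_s: 8.68
tcp_pos: [0.57, -0.2793, 0.008]
eef_rot: [180.0, 0.0, -4.6]
contact_force: [-0.3, 0.1, -0.3]
gripper_width: 0.0749
gripper_force: 0.0
```

{"method": "inch_along", "body": {"rows": "0,0,-0.03,0,0,0\n0,0,-0.06,0,0,0\n-0.02,0,-0.09,0,0,0\n-0.05,0,-0.11,0,0,0\n-0.08,0,-0.12,0,0,0\n-0.08,0,-0.12,0,0,0\n-0.08,0,-0.12,0,0,0"}}

```text
time_s: 9.27
tcp_pos: [0.4896, -0.2729, 0.1295]
eef_rot: [180.0, -0.2, -4.6]
contact_force: [0.4, 0.5, -0.1]
gripper_width: 0.08
gripper_force: 0.0
```

Run:
```python
from h import *
for n in('scene','side','wrist'): snap(n,n+'2')
a=cv2.imread('pics/scene2.png')[70:220,170:370];b=cv2.imread('pics/side2.png')[260:410,240:440]
cv2.imwrite('pics/m2.png',np.vstack([cv2.resize(np.hstack([a,b]),None,fx=2,fy=2,interpolation=cv2.INTER_CUBIC),cv2.resize(cv2.imread('pics/wrist2.png')[20:220],(800,286))]))
```

```text
(no output)
```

View pics/m2.png

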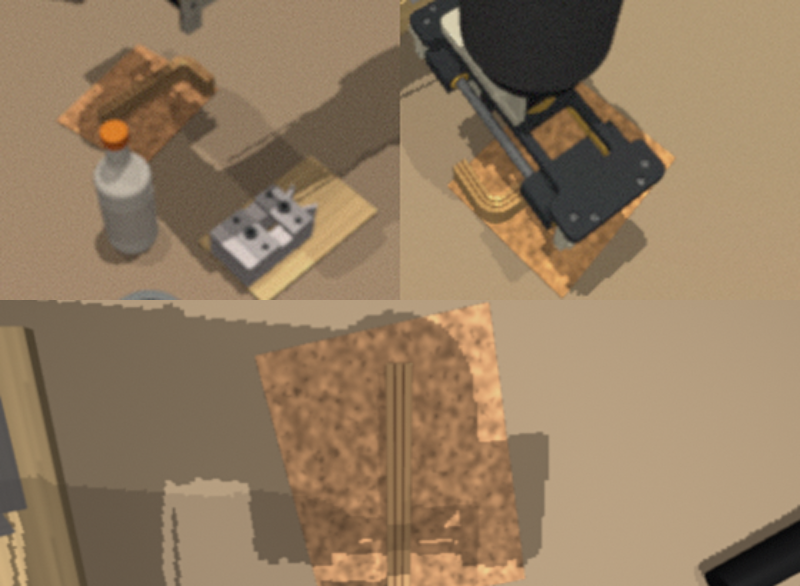

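The bracket stands on edge on the mat, released. In the wrist view its leg runs vertically at column ~279, with the tip at row 64. The mat is fully under it.

Run:
```python
from h import *
P=at_h('wrist2',[(279.3,64),(279,202)],.034); print(P.round(4)); d=P[0]-P[1]; psi=np.degrees(np.arctan2(d[1],d[0])); print(psi, depth('wrist2',[(275,100),(275,150),(283,150)]).round(4))
print('tip by tcp',fp((np.array([.57,-.2793]),-4.6),.04))
z=np.array([fp((P[0,:2],-4.6),-.118),fp((fp((np.array([.57,-.2793]),-4.6),.04),-4.6),-.118)]);print(z)
go([*z.mean(0),.05],-4.6)
```

```text
[[ 0.6065 -0.2824  0.034 ]
 [ 0.499  -0.2736  0.034 ]]
-4.6837309720838745 [[ 0.5812 -0.277   0.0344]
 [ 0.5428 -0.2738  0.033 ]
 [ 0.5425 -0.2803  0.0351]]
tip by tcp [ 0.60987116 -0.28250796]
[[ 0.48888028 -0.27291743]
 [ 0.49225125 -0.27304448]]
t 9.42 shift [-0.0002  0.0001  0.0777] rot [0.   0.   0.01] now [ 0.4907 -0.2729  0.1277] [180.     0.    -4.59]
```

{"method": "inch_along", "body": {"rows": "0.001,0,0.03,0,0,0\n0.001,0,0.06,0,0,0\n0.001,0,0.085,0,0,0\n0.001,0,0.1,0,0,0\n0.001,0,0.11,0,0,0\n0.001,0,0.115,0,0,0\n0.001,0,0.1175,0,0,0\n0.001,0,0.1175,0,0,0\n0.001,0,0.1175,0,0,0"}}

```text
time_s: 10.17
tcp_pos: [0.4919, -0.2731, 0.0111]
eef_rot: [180.0, -0.1, -4.6]
contact_force: [1.2, -0.1, 0.9]
gripper_width: 0.0799
gripper_force: 0.0
```

{"method": "inch_along", "body": {"rows": "0,0,0,0,0,0\n0,0,0,0,0,0\n0,0,0,0,0,0\n0,0,0,0,0,0\n0,0,0,0,0,0\n0,0,0,0,0,0\n0,0,0,0,0,0\n0,0,0,0,0,0\n0,0,0,0,0,0\n0,0,0,0,0,0\n0,0,0,0,0,0\n0,0,0,0,0,0", "aperture": 0, "grip_force": 25}}

```text
time_s: 11.17
tcp_pos: [0.4912, -0.2729, 0.0104]
eef_rot: [-180.0, 0.0, -4.6]
contact_force: [-0.5, -0.0, -0.3]
gripper_width: 0.0141
gripper_force: 25.0
```

{"method": "inch_along", "body": {"rows": "0,0,0,0,0,0\n0,0,0,0,0,0\n0,0,0,0,0,0\n0,0,0,0,0,0"}}

```text
time_s: 11.5
tcp_pos: [0.4912, -0.2729, 0.0104]
eef_rot: [180.0, 0.0, -4.6]
contact_force: [-0.4, -0.9, -1.1]
gripper_width: 0.0138
gripper_force: 25.0
```

{"method": "inch_along", "body": {"rows": "0,0,-0.01,0,0,0\n0,0,-0.03,0,0,0\n0,0,-0.06,0,0,0\n0,0,-0.09,0,0,0\n0,0,-0.11,0,0,0\n0,0,-0.11,0,0,0\n0,0,-0.11,0,0,0"}}

```text
time_s: 12.08
tcp_pos: [0.4921, -0.2731, 0.1226]
eef_rot: [180.0, -0.2, -4.6]
contact_force: [-0.4, 0.4, -2.0]
gripper_width: 0.0137
gripper_force: 25.0
```

Run:
```python
from h import *
p=fp(JIG,-.1315); print(p); go([*p,.12],-4.5)
```

```text
[0.41642358 0.00554616]
t 12.08 shift [-0.0977 -0.2717  0.0021] rot [ 0.02 -0.21 -0.1 ] now [ 0.4921 -0.2731  0.1226] [179.98  -0.21  -4.6 ]
```

{"method": "inch_along", "body": {"rows": "-0.0977,-0.02,0,0,0,0\n-0.0977,-0.04,0,0,0,0\n-0.0977,-0.07,0,0,0,0\n-0.0977,-0.1,0,0,0,0\n-0.0977,-0.13,0,0,0,0\n-0.0977,-0.16,0,0,0,0\n-0.0977,-0.19,0,0,0,0\n-0.0977,-0.22,0,0,0,0\n-0.0977,-0.25,0,0,0,0\n-0.0977,-0.265,0,0,0,0\n-0.0977,-0.2717,0,0,0,0\n-0.0977,-0.2717,0,0,0,0"}}

```text
time_s: 13.08
tcp_pos: [0.4153, 0.0066, 0.12]
eef_rot: [180.0, 0.1, -4.5]
contact_force: [0.3, -0.1, -0.5]
gripper_width: 0.0139
gripper_force: 25.0
```

{"method": "inch_along", "body": {"rows": "0,0,0,0,0,0\n0,0,0,0,0,0\n0,0,0,0,0,0\n0,0,0,0,0,0"}}

```text
time_s: 13.42
tcp_pos: [0.4154, 0.0049, 0.1203]
eef_rot: [180.0, 0.0, -4.7]
contact_force: [-0.3, 0.4, -0.7]
gripper_width: 0.0137
gripper_force: 25.0
```

Run:
```python
from h import *
go([*fp(JIG,-.1315),.07],-4.5)
snap('wrist','w3');snap('scene','scene3');snap('side','side3')
a=cv2.imread('pics/w3.png');b=cv2.imread('pics/scene3.png')[140:240,260:400];c=cv2.imread('pics/side3.png')[190:290,180:320]
cv2.imwrite('pics/m3.png',np.vstack([cv2.resize(a[0:220],(800,314)),cv2.resize(np.hstack([b,c]),(800,286),interpolation=cv2.INTER_CUBIC)]))
```

```text
t 13.42 shift [ 0.001  -0.0007  0.0503] rot [ 0.01  0.02 -0.18] now [0.4154 0.0049 0.1203] [ 1.7999e+02  2.0000e-02 -4.6800e+00]
```

View pics/m3.png

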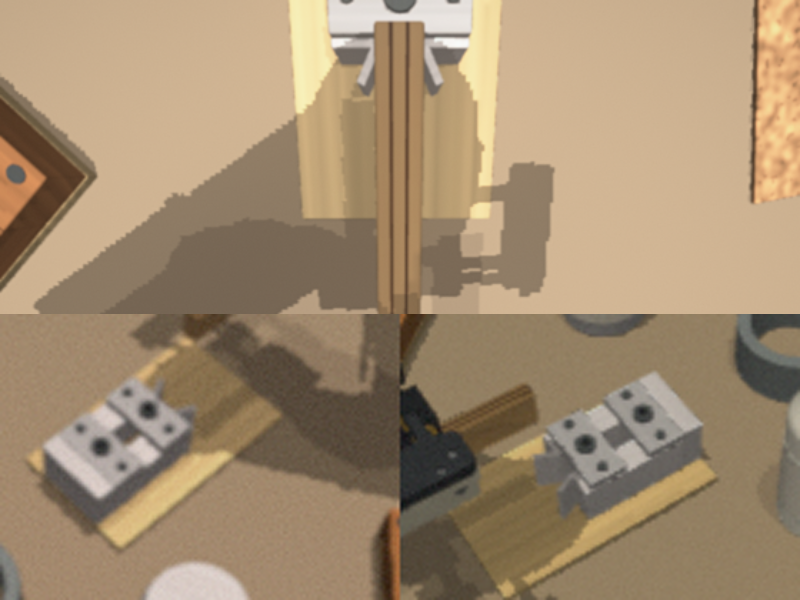

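The wrist view shows the leg (column ~400 in the crop) centred between the cheek ends at (363,92) and (437,92). The tip is at (399.5,22). I'll compute where these lie in the jig frame.

Run:
```python
from h import *
t=at_h('w3',[(279.6,15.4),(279.6,150)],.1439); c=at_h('w3',[(254,64),(306,64)],.044); b=at_h('w3',[(280,1)],.056)
a=np.radians(JIG[1]);M=np.array([[np.cos(a),-np.sin(a)],[np.sin(a),np.cos(a)]])
for n,q in(('tip',t),('cheek',c),('bush',b)): print(n,q.round(4).tolist(),((q[:,:2]-JIG[0])@M).round(4).tolist())
```

```text
tip [[0.5303, -0.0048, 0.1439], [0.4792, -0.0007, 0.1439]] [[-0.0171, -0.0012], [-0.0685, -0.0012]]
cheek [[0.5299, 0.0132, 0.044], [0.5269, -0.0231, 0.044]] [[-0.019, 0.0167], [-0.0191, -0.0197]]
bush [[0.563, -0.0077, 0.056]] [[0.0156, -0.0015]]
```

{"method": "inch_along", "body": {"rows": "0,0,0.03,0,0,0\n0,0,0.06,0,0,0\n0,0,0.08,0,0,0\n0,0,0.092,0,0,0\n0,0,0.099,0,0,0\n0,0,0.102,0,0,0\n0,0,0.104,0,0,0\n0,0,0.104,0,0,0\n0,0,0.104,0,0,0\n0,0,0.104,0,0,0"}}

```text
time_s: 14.4
tcp_pos: [0.4162, 0.006, 0.0172]
eef_rot: [-180.0, -0.1, -4.6]
contact_force: [0.8, -0.3, 0.9]
gripper_width: 0.0138
gripper_force: 25.0
```

Run:
```python
from h import *
snap('wrist','w4');snap('side','side4')
a=cv2.imread('pics/w4.png')
c=cv2.imread('pics/side4.png')[190:290,180:320]
cv2.imwrite('pics/m4.png',np.vstack([cv2.resize(a[0:150,140:420],(800,429)),cv2.resize(c,(239,171))[:,:].repeat(1,0) if 0 else cv2.copyMakeBorder(cv2.resize(c,(239,171)),0,0,0,561,0)]))
```

```text
(no output)
```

View pics/m4.png

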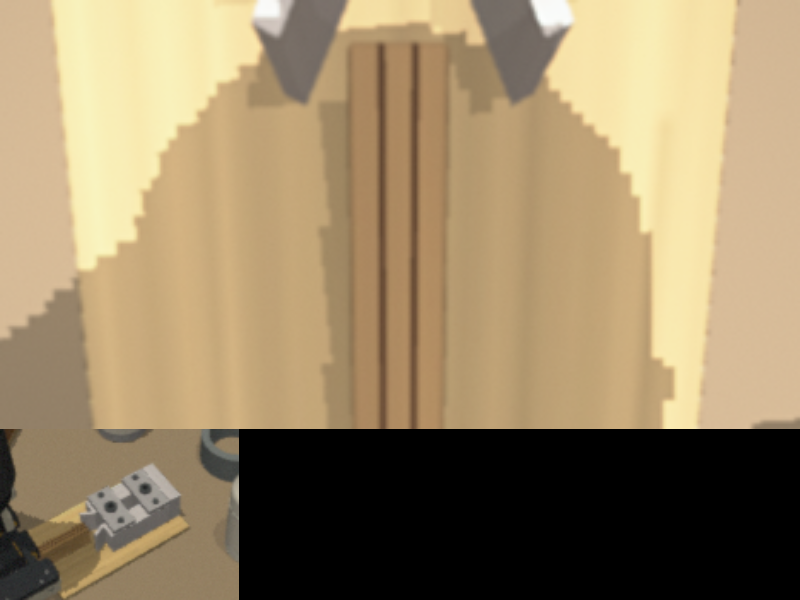

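The leg tip, at crop (399,43), is between the cheeks, whose lower ends are at (303,103) and (515,103). The slot centre is therefore ~1.5 mm to the right (−y). I'll correct that and slide in.

{"method": "inch_along", "body": {"rows": "0,0.0015,0,0,0,0\n0.005,0.0015,0,0,0,0\n0.01,0.0015,0.0,0,0,0\n0.015,0.0015,0,0,0,0\n0.02,0.0015,0,0,0,0\n0.025,0.0015,0,0,0,0\n0.03,0.0015,0,0,0,0\n0.03,0.0015,0,0,0,0\n0.03,0.0015,0,0,0,0"}}

```text
time_s: 15.25
tcp_pos: [0.4455, 0.0017, 0.0163]
eef_rot: [180.0, 0.0, -4.6]
contact_force: [0.3, -0.5, -0.4]
gripper_width: 0.0137
gripper_force: 25.0
```

Run:
```python
from h import *
print(r.get_state()['contact_force'],r.get_state()['moment']);go([*fp(JIG,-.03),.016],-4.5)
```

```text
[ 0.30419467 -0.48033644 -0.44623077] [-0.08001708  0.0528801   0.03188148]
t 15.25 shift [ 0.0722 -0.0015  0.0002] rot [ 0.01  0.02 -0.12] now [0.4455 0.0017 0.0163] [ 1.7999e+02  2.0000e-02 -4.6200e+00]
```

{"method": "inch_along", "body": {"rows": "0.007,0,0,0,0,0\n0.014,0,0,0,0,0\n0.021,0,0,0,0,0\n0.028,0,0,0,0,0\n0.035,0,0,0,0,0\n0.042,0,0,0,0,0\n0.048,0,0,0,0,0\n0.054,0,0,0,0,0\n0.06,0,0,0,0,0\n0.063,0,0,0,0,0\n0.063,0,0,0,0,0\n0.063,0,0,0,0,0"}}

```text
time_s: 16.25
tcp_pos: [0.5081, -0.0033, 0.0163]
eef_rot: [180.0, 0.0, -4.6]
contact_force: [-0.7, -0.1, -0.4]
gripper_width: 0.0139
gripper_force: 25.0
```

Still free. I'll creep towards the stop, settling down slightly.

{"method": "inch_along", "body": {"rows": "0.002,0,0.0005,0,0,0\n0.004,0,0.001,0,0,0\n0.006,0,0.001,0,0,0\n0.007,0,0.001,0,0,0\n0.007,0,0.001,0,0,0"}}

```text
time_s: 16.67
tcp_pos: [0.5155, -0.0038, 0.0155]
eef_rot: [-180.0, -0.0, -4.6]
contact_force: [0.6, -0.3, -0.8]
gripper_width: 0.0141
gripper_force: 25.0
```

{"method": "inch_along", "body": {"rows": "0.001,0,0,0,0,0\n0.002,0,0,0,0,0\n0.002,0,0,0,0,0"}}

```text
time_s: 16.92
tcp_pos: [0.5174, -0.0039, 0.0155]
eef_rot: [-180.0, -0.0, -4.6]
contact_force: [-0.4, 0.3, -1.0]
gripper_width: 0.0137
gripper_force: 25.0
```

{"method": "inch_along", "body": {"rows": "0.001,0,0,0,0,0\n0.002,0,0,0,0,0\n0.002,0,0,0,0,0"}}

```text
time_s: 17.17
tcp_pos: [0.5194, -0.0041, 0.0155]
eef_rot: [-180.0, -0.0, -4.6]
contact_force: [0.2, -0.2, -0.0]
gripper_width: 0.0137
gripper_force: 25.0
```

{"method": "inch_along", "body": {"rows": "0.001,0,0,0,0,0\n0.0015,0,0,0,0,0\n0.0015,0,0,0,0,0"}}

```text
time_s: 17.42
tcp_pos: [0.5196, -0.0045, 0.0152]
eef_rot: [180.0, 0.1, -4.6]
contact_force: [-5.0, 1.0, 1.1]
gripper_width: 0.0137
gripper_force: 25.0
```

Stop reached (−5 N at the expected place). Next: settle onto the board and release.

{"method": "inch_along", "body": {"rows": "-0.0007,0,0.0004,0,0,0\n-0.0007,0,0.0008,0,0,0\n-0.0007,0,0.0008,0,0,0"}}

```text
time_s: 17.67
tcp_pos: [0.5196, -0.0043, 0.0145]
eef_rot: [180.0, 0.0, -4.6]
contact_force: [-3.7, 0.3, 0.4]
gripper_width: 0.0139
gripper_force: 25.0
```

{"method": "inch_along", "body": {"rows": "0,0,0,0,0,0\n0,0,0,0,0,0\n0,0,0,0,0,0\n0,0,0,0,0,0\n0,0,0,0,0,0\n0,0,0,0,0,0\n0,0,0,0,0,0\n0,0,0,0,0,0\n0,0,0,0,0,0\n0,0,0,0,0,0", "aperture": 0.06}}

```text
time_s: 18.5
tcp_pos: [0.5201, -0.0042, 0.0147]
eef_rot: [-180.0, -0.0, -4.6]
contact_force: [-1.1, 0.8, 0.5]
gripper_width: 0.0598
gripper_force: 0.0
```

{"method": "inch_along", "body": {"rows": "0,0,-0.015,0,0,0\n0,0,-0.04,0,0,0\n0,0,-0.07,0,0,0\n0,0,-0.1,0,0,0\n0,0,-0.13,0,0,0\n-0.02,0.03,-0.16,0,0,0\n-0.04,0.07,-0.18,0,0,0\n-0.05,0.1,-0.18,0,0,0\n-0.05,0.1,-0.18,0,0,0\n-0.05,0.1,-0.18,0,0,0"}}

```text
time_s: 19.33
tcp_pos: [0.4614, -0.1013, 0.1955]
eef_rot: [-180.0, -0.1, -4.8]
contact_force: [0.8, 0.4, -0.8]
gripper_width: 0.0601
gripper_force: 0.0
```

Run:
```python
from h import *
snap('scene','scene5');snap('side','side5');snap('wrist','w5')
b=cv2.imread('pics/scene5.png')[140:240,260:400];c=cv2.imread('pics/side5.png')[190:290,180:320]
cv2.imwrite('pics/m5.png',np.vstack([cv2.resize(np.hstack([b,c]),(800,286),interpolation=cv2.INTER_CUBIC),cv2.resize(cv2.imread('pics/w5.png')[:220],(800,314))]))
```

View pics/m5.png

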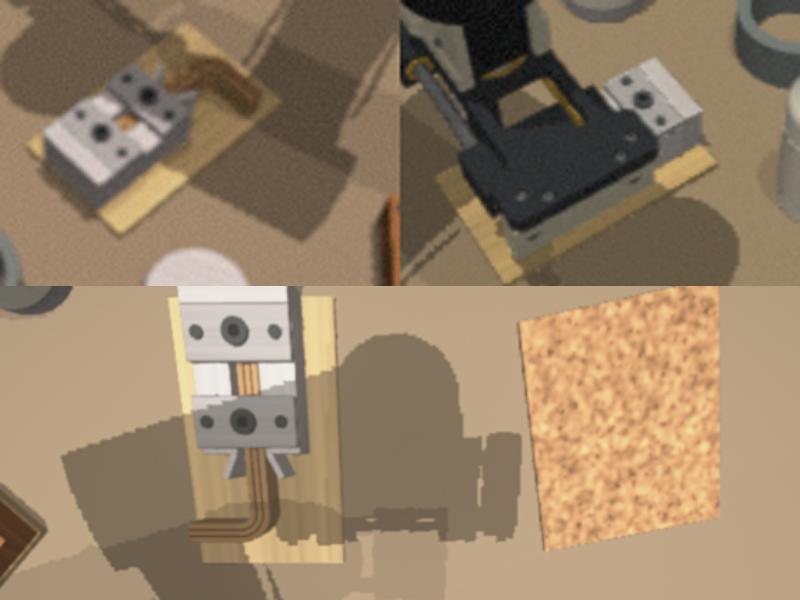

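The wrist view shows the bracket lying in the slot. The leg is visible through the window at (248,378), the bend is at (262,525) and the short leg's outer edge is at row ~541. I'll check its position and height.

Run:
```python
from h import *
a=np.radians(JIG[1]);M=np.array([[np.cos(a),-np.sin(a)],[np.sin(a),np.cos(a)]])
S=lambda x,y:(x/1.4286,(y-286)/1.4273)
for n,p,h in(('outer edge',S(228,540),.038),('leg',S(258,480),.038),('leg in window',S(248,375),.038),('bushes',S(234,331),.056),('b2',S(242,421),.056),('board end',S(270,562),.008)):
    print(n,((at_h('w5',[p],h)[:,:2]-JIG[0])@M).round(4))
print(depth('w5',[S(258,480),S(248,375),S(225,532),S(300,555)])[:,2].round(4))
```

```text
outer edge [[-0.0603  0.0233]]
leg [[-0.0176 -0.0026]]
leg in window [[ 0.05   -0.0021]]
bushes [[ 0.0715 -0.0016]]
b2 [[ 0.0202 -0.0014]]
board end [[-0.0841  0.0031]]
[0.0378 0.0378 0.0384 0.006 ]
```

{"method": "inch_along", "body": {"rows": "0,0,0,0,0,0\n0,0,0,0,0,0"}}

```text
time_s: 19.65
tcp_pos: [0.4624, -0.0991, 0.1941]
eef_rot: [180.0, 0.1, -4.5]
contact_force: [0.8, 0.4, 0.1]
gripper_width: 0.0604
gripper_force: 0.0
```

```bash
python3 -c "
from plant import r
print(r.close_job())"
```

```text
the job is handed in; nothing more can be done
None
```

The bracket was lifted from the form, laid on the cork mat and let go, then slid into the jig up to the stop and left flat on the board; the job was handed in at about 20 s with the gripper clear (no verdict was returned).

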